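# Draw the back bolt of the bread safe with the hooked rod

## Task

Unbolt the back panel of the wire-topped bread safe: take the hooked rod from its wooden rest, reach in under the wires with it, drop the hook behind the upright lug of the steel bolt and draw the bolt fully back until it is felt to meet its hidden spring stop, pulling it snug there with about 17 N for half a second but never pushing or pulling on the safe with more than 22 N. Then lay the rod back in its rest as it was. Work the bolt with the hook only, keep the gripper off the safe, and leave the spice jar and the tin in the safe where they stand.

Things in the scene. Friction and masses are not known exactly. Their poses are not given: they have to be found in the camera images.
- safe: Bread safe, fixed: wooden box 140 deep (x) x 240 wide (y) x 140 mm high, open front, brown back panel, top of steel wires front to back 32 mm apart. Origin on the table under the middle of its front edge; x points into the safe, z up. Walls and floor 12 mm. The front crosswire's underside is 128 mm above the table. The bolt lies front to back at y = 0; its guide (x 0-56) is 34 mm high.
- bolt (a joint): How far the steel bolt is drawn towards the front (safe's -x), m: 0 = fully shot through the back panel; starts 0 to 4 mm drawn. It is fully back when it meets the spring buffer hidden in its closed guide, set anywhere between 10 and 30 mm: only felt, not seen. Until then it drags with about 6 N of friction; left alone it stays, still touching the buffer.
- buffer (a joint): How far the bolt has pressed in the hidden spring buffer that stops it, m: 0 until the bolt meets it, about 0.9 mm at a pull of 17 N (12 N per mm beyond the bolt's own 6 N of friction). It does not tell where the buffer is set.
- lug (a point): Middle of the top edge of the rear face of the bolt's upright lug; axes as the safe's. Lug: steel plate 36 mm wide (y), 6 mm thick, top 56 mm above the table, on a 12 mm round bar whose top is 30 mm above the table. Bolt fully shot, the rear face is 98 mm behind the safe's front edge and 27 mm before the keeper plate on the back panel. The lug moves with the bolt.
- hook_rod: Hooked rod, 0.13-0.21 kg, heavy in its dark wooden handle: 100 long (x) x 16 wide (y) x 22 mm high (z), origin at its middle. x points to the hook, z up. An 8 mm steel shaft rises 28 mm from the handle's end, runs on level and at x = 185 mm bends down in a finger ending 12 mm below the handle's middle. With its lower 20 mm on the lug the pull does not tip the rod.
- hook_tip (a point): On the hook finger's inner side (facing the handle), 181 mm ahead of the handle's middle, 8 mm below it and 4 mm above the finger's lowest point; its axes are those of the rod.
- rest: The rod's wooden rest, fixed: 10 mm foot with two open-topped saddles. Origin on the table; x points along the rod to the hook. The rod lies hook down, axes parallel, handle's middle near x = -100 mm, y = 0, 45 mm above the table. Rear saddle (x = -142) holds the handle, front saddle (x = +15) the shaft, 3 mm play each side, flared tops. Handle free to grip from x = -130 to -55 mm.
- spice_jar: Spice jar with a yellow lid, 44 mm across, 100 mm high, loose on the safe's floor right of the bolt; bystander. Origin at the centre of its base.
- tin: Food tin, 75 mm across, 58 mm high, loose on the safe's floor left of the bolt; bystander. Origin at the centre of its base.

How it is judged:
On the way, in this order (a step that is already met when the one before it is completed fails the run):
1. the rod is lifted out of its rest (height (world z) of hook_rod above 0.07 m), for 0.1 s.
2. the hook reaches down behind the lug inside the safe (x of hook_tip in the frame of lug between -0.002 and 0.03 m and z of hook_tip in the frame of lug below -0.005 m and y of hook_tip in the frame of lug between -0.018 and 0.018 m), for 0.1 s.
3. the bolt is drawn on to its buffer and the hook pulls it snug there with more than 13 N (value of joint buffer above 0.0003 m and contact force between hook_rod and safe above 13 N and x of hook_tip in the frame of lug below 0.006 m and z of hook_tip in the frame of lug below -0.003 m), for 0.4 s.
At the end, for the whole second after the job is handed in: The bolt is fully back, keeping its buffer pressed in by over 0.1 mm, and the rod lies still in both saddles of its rest, hook down and pointing as at first: handle's middle within 15 mm along, 6 mm across and 5 mm in height of its place, tilt under 0.1 rad (value of joint buffer above 0.0001 m and x of hook_rod in the frame of rest between -0.115 and -0.085 m and y of hook_rod in the frame of rest between -0.006 and 0.006 m and z of hook_rod in the frame of rest between 0.04 and 0.05 m and angle between hook_rod's own z axis and vertical below 0.1 rad and angle between the x axis of hook_rod and the x axis of rest, either way round below 0.08 rad and x of hook_tip in the frame of rest above 0.06 m and linear speed of hook_rod below 0.02 m/s); the robot touches nothing.
It fails at once if the rod pushes or pulls on the safe or its bolt with more than 22 N (contact force between hook_rod and safe above 22 N).
It fails at once if the gripper or arm touches the safe or its bolt (contact force between any of the fingers, the arm and safe above 1 N).
It fails at once if the spice jar or the tin is shifted by more than 10 mm or tipped (distance of any of spice_jar, tin from where it was at the start of the episode above 0.01 m or angle between any of spice_jar, tin's own z axis and vertical above 0.2 rad).
It also fails if it takes over 67 s, if anything falls off the work surface, if the arm or the gripper's body presses on something with over 40 N, if the wrist force passes 120 N, or if a joint passes its speed limit or range.

## Robot

A 6-joint arm with a two-finger parallel gripper is mounted at the origin on a cart in front of the work surface, level with it; the furniture and walls round the work are solid. World frame = base frame: x ahead of the robot, y to its left, z up, the work surface at z = 0. Lengths are in m, angles in rad, forces in N, time in s.
With the tool pointing down it reaches from about 0.375 to 0.9 m from the base axis. Payload 3.1 kg.
Tool frame: the origin (TCP) lies at the centre of the arm's flange, where the gripper is bolted on; the fingertips stand 182 mm ahead of it and the grasp point (between the pads) lies 164 mm ahead of it; z points along the fingers, y is the line along which they close (so a half turn about z gives the same grasp; the last joint's range is limited). The gripper opens to 87 mm and grips with 3 to 60 N. Pads are 19 mm wide; open, the fingers measure 117 mm over their backs; the gripper's body (75 mm by 190 mm) begins 51 mm behind the grasp point.
Start: joints at [-1.502, 0.527, 1.433, -0, 1.181, -0.178], TCP at [0.153, -0.606, 0.405] pointing down, gripper open.
Joint ranges: [-3.08, 3.08], [-0.75, 2.2], [0.22, 2.44], [-1.43, 4.57], [0, 2.65], [-2.85, 2.85]. Speed limits (rad/s): [2.79, 2.79, 3.14, 3.14, 3.14, 3.14].

## Interface

Orientations are given as a unit quaternion [x, y, z, w].
In Python, from rig import * gives the robot as it stands.
- The arm moves only by the tool move_arm, never from a script. Its argument "commands" is a list that holds one entry, the list of rows, each a list of 6 numbers: the shift along the tool's x, y, z in units of 40 mm (1.0 is 40 mm), then the turn, a rotation vector about the tool's x, y, z in rad. A call has 1 to 12 rows; each row is the pose to reach, as a shift and turn from the pose commanded when the call began, along the tool's axes at that moment; what a row does not reach only later rows make up. A row lasts 1/8 s, in which the tool goes at most 62.5 mm and 10.7 degrees, less where a joint would pass 70% of its speed; a pose out of reach is approached as far as the arm can. A call with a gripper value outside its range is refused whole. "claw" is the closure, from -1 (fully open) to 1 (shut), so that 0 is half open, set as the call begins (left out, the last holds). The fingers move at their own pace and stop on an object; "squeeze" is the grip in N (left out, the last holds). Time passes only in rows, so rows that repeat a pose let the fingers close. It gives the time, the measured TCP pose, the force, the opening and the grip force at its end, in the units of the state.
- get_obs(): the state, without advancing time (a new reading comes with each control period).
- camera(name): name is "side" or "top"; returns a dict with "pixels" (384x512x3 uint8, blue, green, red), "range_z" (384x512 float32, m along the optical axis (not along the pixel's ray), 0 where there is no reading), "camera_matrix" (3x3 intrinsics, pixels), "D" ([k1, k2, p1, p2, k3] as OpenCV has them; the pictures are not rectified), "extrinsics" (4x4, takes a point from world to camera coordinates). Camera axes: x right, y up, looking along -z (the intrinsics and any distortion apply to the point x, -y, -z); pixel columns grow to the right and rows downward; lengths in m; the calibration is good to about 2 mm. A picture is of the moment at which its call begins.
- hand_in(): hands the job in; it is judged then, once.
The state is a dict: "time": time; "q": joint angles; "joint_velocities": joint speeds; "joint_torque": joint torques, N m; "position": TCP position; "tool_rot": TCP orientation; "ft_force": force on the tool from outside, world axes, zero at the start; "moment": the same for the moment, N m; "grip_width": finger opening in m; "grip_force": force on a finger pad.
Only numpy, scipy, OpenCV 4.12 (cv2) and the standard library are available. Lean on these libraries where they do the work, as an engineer would, in place of code of your own. Each camera call takes 0.05 s, during which the arm holds its last target. There are 200 camera calls.

## Working session

There is one attempt and no reset: what is moved stays moved. The work goes in short steps, Python scripts to look and compute and a tool call to move; the robot and the scene stay as the last step left them, time stands still between calls to the robot, and variables do not carry over. Pictures are saved under pics/ and viewed, at most 10 in all, crops included, and the job is handed in when it is done.

Besides the shell and the picture viewer there is one more tool, called after "Call:" as name(argument=value, ...) on one line, values as JSON. move_arm: Moves the arm, as the interface text tells. Its arguments: {"type":"object","properties":{"commands":{"type":"array","items":{"type":"array","items":{"type":"array","items":{"type":"number"}}}},"claw":{"type":"number"},"squeeze":{"type":"number"}},"required":["commands"]}

```bash
mkdir -p pics
python3 - <<'E'
from rig import *
import numpy as np, cv2
o=get_obs(); print({k:np.round(v,4) if not isinstance(v,dict) else v for k,v in o.items()})
for n in ("side","top"):
    c=camera(n); cv2.imwrite(f"pics/{n}0.png",c["pixels"]); np.savez(f"{n}0.npz",**c)
    print(n,c["camera_matrix"],c["D"],np.round(c["extrinsics"],4))
E
```

```text
{'time': np.float64(0.0), 'q': array([-1.5025,  0.5285,  1.4339, -0.    ,  1.1814, -0.1785]), 'joint_velocities': array([ 0.0009,  0.0006, -0.0019, -0.0001, -0.0018,  0.0007]), 'joint_torque': array([ 6.00000e-04, -4.40043e+01, -1.76593e+01,  6.33000e-02,
        5.84000e-02, -2.00000e-04]), 'position': array([ 0.1527, -0.6057,  0.4038]), 'tool_rot': array([ 9.924e-01,  1.231e-01,  1.000e-04, -1.100e-03]), 'ft_force': array([-0.0019,  0.0218,  0.7423]), 'moment': array([0.0159, 0.0003, 0.0495]), 'grip_force': np.float64(0.0), 'grip_width': np.float64(0.0866)}
side [[383.29050103   0.         246.88392733]
 [  0.         383.29050103 185.63395501]
 [  0.           0.           1.        ]] [-0.10857429  0.          0.          0.          0.        ] [[ 0.9991  0.0393 -0.0139 -0.5789]
 [-0.0268  0.8613  0.5073  0.0113]
 [ 0.032  -0.5065  0.8616 -0.9703]
 [ 0.      0.      0.      1.    ]]
top [[475.8934819    0.         262.05971983]
 [  0.         475.8934819  185.74412366]
 [  0.           0.           1.        ]] [-0.16554435  0.          0.          0.          0.        ] [[ 0.0071 -1.     -0.0028 -0.0506]
 [ 0.9974  0.0069  0.0711 -0.5945]
 [-0.0711 -0.0033  0.9975 -1.0967]
 [ 0.      0.      0.      1.    ]]
```

View pics/side0.png

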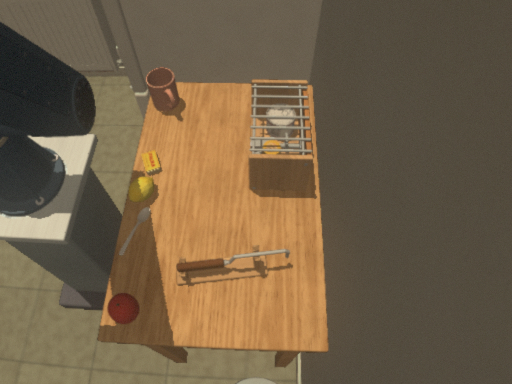

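View pics/top0.png

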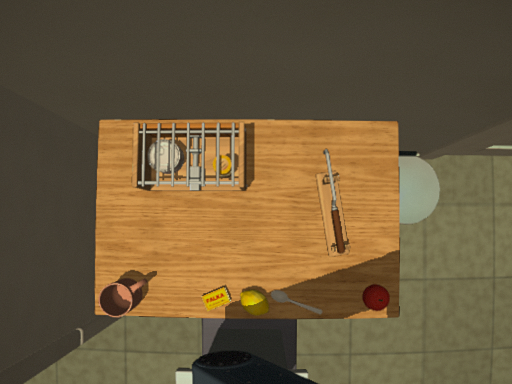

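The side view shows the safe at about (280,120) and the rod in its rest from (180,265) to (288,253). In the top view the safe spans (133..245, 122..190) with the bolt near column 195. The rod there runs from its handle at (340,250) to the hook at (326,152).

```bash
cat > h.py <<'E'
import numpy as np, cv2
def world(c,u,v,z=None,depth=None):
    """pixel -> world, on plane z or at depth along axis"""
    E=c["extrinsics"]; p=cv2.undistortPoints(np.array([[[u,v]]],float),c["camera_matrix"],c["D"])[0,0]
    d=np.array([p[0],-p[1],-1.]); R,t=E[:3,:3],E[:3,3]; o=-R.T@t; w=R.T@d
    s=(z-o[2])/w[2] if depth is None else depth
    return o+s*w
def pix(c,P):
    q=c["extrinsics"][:3,:3]@np.asarray(P,float)+c["extrinsics"][:3,3]
    return cv2.projectPoints(np.array([[q[0],-q[1],-q[2]]]),np.zeros(3),np.zeros(3),c["camera_matrix"],c["D"])[0].ravel()
E
python3 - <<'E'
import numpy as np, cv2
c=np.load("top0.npz"); im=c["pixels"]
a=cv2.resize(im[112:202,125:255],None,fx=6,fy=6,interpolation=cv2.INTER_CUBIC); cv2.imwrite("pics/safe.png",a)
a=cv2.resize(im[140:265,305:365],None,fx=4.8,fy=4.8,interpolation=cv2.INTER_CUBIC); 
s=np.load("side0.npz")["pixels"]
b=cv2.resize(s[235:295,165:300],None,fx=3.6,fy=3.6,interpolation=cv2.INTER_CUBIC)
out=np.zeros((600,a.shape[1]+b.shape[1],3),np.uint8); out[:a.shape[0],:a.shape[1]]=a; out[:b.shape[0],a.shape[1]:]=b
b2=cv2.resize(s[75:160,240:325],None,fx=4,fy=4,interpolation=cv2.INTER_CUBIC); out[230:230+b2.shape[0],a.shape[1]:a.shape[1]+b2.shape[1]]=b2
cv2.imwrite("pics/rod.png",out); print(out.shape)
E
```

```text
(600, 774, 3)
```

View pics/safe.png

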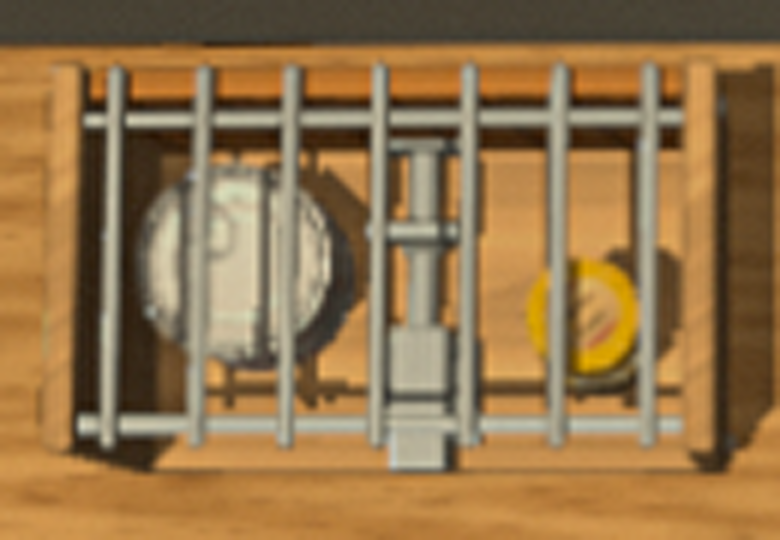

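View pics/rod.png

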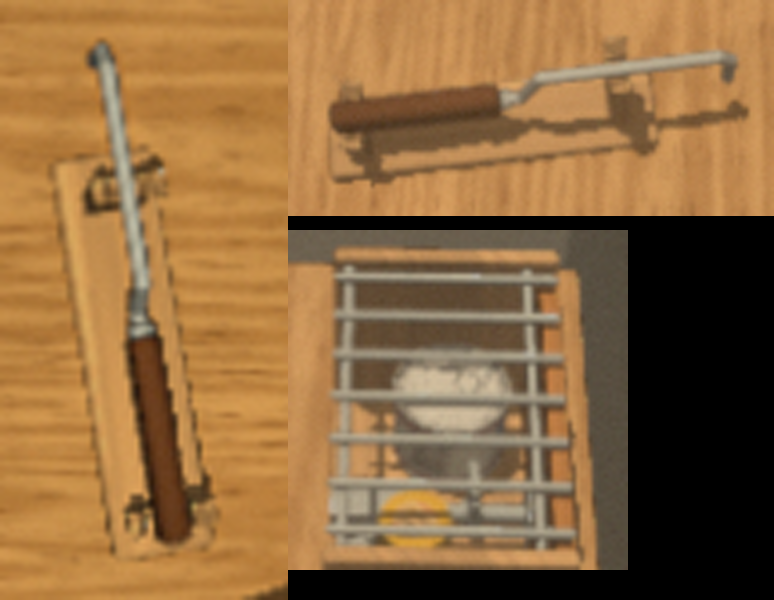

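Run:
```python
import numpy as np
from h import *
c=np.load("top0.npz"); np.set_printoptions(precision=4,suppress=True)
E=c["extrinsics"]; print("cam",-E[:3,:3].T@E[:3,3])
def S(x,y,z,n): 
    u,v=(x+.5)/6-.5+125,(y+.5)/6-.5+112; r=c["range_z"][int(round(v)),int(round(u))]
    print(n,world(c,u,v,z),"depth->",world(c,u,v,depth=r))
def Rr(x,y,z,n):
    u,v=(x+.5)/4.8-.5+305,(y+.5)/4.8-.5+140; r=c["range_z"][int(round(v)),int(round(u))]
    print(n,world(c,u,v,z),"depth->",world(c,u,v,depth=r))
S(50,66,.14,"Lwall back outer");S(43,447,.14,"Lwall front outer");S(716,66,.14,"Rwall back outer");S(716,447,.14,"Rwall front outer")
S(75,255,.14,"Lwall mid");S(700,255,.14,"Rwall mid")
S(372,222,.056,"lug rear L");S(458,222,.056,"lug rear R");S(415,223,.056,"lug rear mid");S(415,243,.056,"lug front mid")
S(425,180,.03,"bar");S(424,290,.03,"bar2")
S(391,328,.034,"guide rear L");S(448,328,.034,"guide rear R")
S(391,470,.0,"guide front L");S(448,470,.0,"guide front R");S(420,440,.034,"guide")
S(415,425,.136,"crosswire")
Rr(144,338,.056,"handle front");Rr(173,525,.056,"handle rear");Rr(159,440,.056,"handle mid")
Rr(138,270,.077,"shaft near");Rr(122,170,.077,"shaft mid");Rr(104,70,.077,"shaft far");Rr(99,45,.077,"hook end")
Rr(52,165,.01,"rest FL");Rr(115,557,.01,"rest RL");Rr(212,540,.01,"rest RR");
```

```text
cam [ 0.5154 -0.0501  1.136 ]
Lwall back outer [0.7209 0.2323 0.14  ] depth-> [0.7495 0.2718 0.001 ]
Lwall front outer [0.5838 0.2304 0.14  ] depth-> [0.5837 0.2302 0.1405]
Rwall back outer [ 0.7207 -0.0073  0.14  ] depth-> [ 0.7213 -0.0071  0.1372]
Rwall front outer [ 0.5854 -0.0087  0.14  ] depth-> [ 0.5862 -0.0082  0.1285]
Lwall mid [0.6524 0.2207 0.14  ] depth-> [0.6525 0.2211 0.1387]
Rwall mid [ 0.6531 -0.0024  0.14  ] depth-> [ 0.6532 -0.0023  0.1395]
lug rear L [0.6769 0.1278 0.056 ] depth-> [0.6642 0.1138 0.1408]
lug rear R [0.677  0.0946 0.056 ] depth-> [0.6768 0.0944 0.0572]
lug rear mid [0.6766 0.1112 0.056 ] depth-> [0.6765 0.1111 0.0561]
lug front mid [0.6688 0.111  0.056 ] depth-> [0.6721 0.1144 0.0329]
bar [0.6975 0.1115 0.03  ] depth-> [0.6978 0.1117 0.0283]
bar2 [0.654 0.111 0.03 ] depth-> [0.6541 0.1111 0.0291]
guide rear L [0.6385 0.123  0.034 ] depth-> [0.6388 0.1234 0.0317]
guide rear R [0.6386 0.1007 0.034 ] depth-> [0.639  0.1012 0.0303]
guide front L [0.5851 0.1273 0.    ] depth-> [0.5846 0.1261 0.0078]
guide front R [0.5853 0.1043 0.    ] depth-> [0.5841 0.1017 0.0192]
guide [0.5948 0.1108 0.034 ] depth-> [0.5945 0.1103 0.0377]
crosswire [0.5927 0.0978 0.136 ] depth-> [0.5927 0.0977 0.1371]
handle front [ 0.5381 -0.212   0.056 ] depth-> [ 0.5382 -0.2121  0.0549]
handle rear [ 0.4497 -0.2259  0.056 ] depth-> [ 0.4498 -0.2257  0.0572]
handle mid [ 0.4899 -0.2191  0.056 ] depth-> [ 0.4898 -0.2198  0.0519]
shaft near [ 0.5693 -0.2061  0.077 ] depth-> [ 0.5694 -0.2061  0.0766]
shaft mid [ 0.616  -0.1987  0.077 ] depth-> [ 0.616  -0.1987  0.0774]
shaft far [ 0.663  -0.1905  0.077 ] depth-> [ 0.6631 -0.1905  0.0769]
hook end [ 0.6749 -0.1882  0.077 ] depth-> [ 0.6762 -0.1893  0.0681]
rest FL [ 0.6246 -0.1732  0.01  ] depth-> [ 0.625  -0.1737  0.0058]
rest RL [ 0.4312 -0.2046  0.01  ] depth-> [ 0.4309 -0.2052  0.0061]
rest RR [ 0.4395 -0.2528  0.01  ] depth-> [ 0.4395 -0.2528  0.0101]
```

```bash
cat >> h.py <<'E'
from scipy.spatial.transform import Rotation as Ro
def down(yaw): return Ro.from_euler("z",yaw)*Ro.from_euler("x",np.pi)
def step(o,grasp,yaw,tilt=0):
    """row (units of 40 mm, rad) from the measured pose to a grasp point & yaw, tool down"""
    R0=Ro.from_quat(o["tool_rot"]); R1=down(yaw); t=np.array(grasp)-.164*R1.as_matrix()[:,2]
    return np.round(np.r_[R0.inv().apply(t-o["position"])/.04,(R0.inv()*R1).as_rotvec()],3)
def state(o):
    R=Ro.from_quat(o["tool_rot"]); g=np.array(o["position"])+.164*R.as_matrix()[:,2]
    x=R.as_matrix()[:,0]; return "t %.2f grasp %s yaw %.4f zaxis %s F %s M %s w %.4f g %.1f"%(o["time"],np.round(g,4),np.arctan2(x[1],x[0]),np.round(R.as_matrix()[:,2],3),np.round(o["ft_force"],2),np.round(o["moment"],2),o["grip_width"],o["grip_force"])
E
python3 - <<'E'
from rig import *; from h import *
o=get_obs(); print(state(o)); print(step(o,[.474,-.222,.12],.164))
E
```

```text
t 0.10 grasp [ 0.1527 -0.6054  0.2399] yaw 0.2468 zaxis [-0.     0.002 -1.   ] F [-0.05 -0.14  0.63] M [-0.05 -0.05  0.  ] w 0.0874 g 0.0
[ 1.0132e+01 -7.3350e+00  3.0140e+00 -2.0000e-03 -0.0000e+00  8.3000e-02]
```

Call:
move_arm(commands=[[[1.1,-0.8,0.3,0,0,0.01],[2.2,-1.6,0.6,0,0,0.02],[3.3,-2.4,0.9,0,0,0.03],[4.4,-3.2,1.2,0,0,0.04],[5.5,-4.0,1.6,0,0,0.05],[6.6,-4.8,2.0,0,0,0.06],[7.7,-5.6,2.3,0,0,0.07],[8.8,-6.4,2.6,0,0,0.083],[9.6,-7.0,2.9,0,0,0.083],[10.13,-7.335,3.0,0,0,0.083],[10.13,-7.335,3.0,0,0,0.083],[10.13,-7.335,3.0,0,0,0.083]]], claw=-1, squeeze=50)

```text
time: 1.6
position: [0.4737, -0.2229, 0.2847]
tool_rot: [0.997, 0.082, -0.0, 0.0]
ft_force: [-0.1, -0.3, -0.2]
grip_width: 0.0872
grip_force: 0.0
```

Run:
```python
from rig import *; from h import *
o=get_obs(); print(state(o)); print(step(o,[.474,-.222,.046],.164))
```

```text
t 1.60 grasp [ 0.4736 -0.2229  0.1207] yaw 0.1639 zaxis [-0. -0. -1.] F [-0.13 -0.3  -0.16] M [ 0.03 -0.01  0.04] w 0.0872 g 0.0
[ 0.012 -0.02   1.867 -0.     0.    -0.   ]
```

Call:
move_arm(commands=[[[0.0,-0.02,0.6,0,0,0],[0.01,-0.02,1.2,0,0,0],[0.01,-0.02,1.7,0,0,0],[0.01,-0.02,1.85,0,0,0],[0.01,-0.02,1.85,0,0,0]]], claw=-0.4)

```text
time: 2.22
position: [0.4739, -0.2224, 0.2108]
tool_rot: [0.997, 0.081, -0.0, -0.0]
ft_force: [0.8, -0.2, 0.4]
grip_width: 0.0617
grip_force: 0.0
```

Call:
move_arm(commands=[[[0,0,0,0,0,0],[0,0,0,0,0,0],[0,0,0,0,0,0],[0,0,0,0,0,0],[0,0,0,0,0,0],[0,0,0,0,0,0],[0,0,0,0,0,0],[0,0,0,0,0,0]]], claw=1, squeeze=50)

```text
time: 3.22
position: [0.4743, -0.2218, 0.2108]
tool_rot: [0.997, 0.082, 0.0, 0.0]
ft_force: [-0.3, -0.2, 0.3]
grip_width: 0.0154
grip_force: 50.0
```

Run:
```python
from rig import *; from h import *
o=get_obs(); print(state(o)); print(step(o,[.474,-.222,.046],.164))
```

```text
t 3.23 grasp [ 0.4744 -0.2218  0.0468] yaw 0.1640 zaxis [ 0. -0. -1.] F [-0.32 -0.18  0.34] M [-0.06 -0.07  0.04] w 0.0154 g 50.0
[-0.009  0.005  0.021  0.    -0.    -0.   ]
```

Call:
move_arm(commands=[[[0,0,-0.2,0,0,0],[0,0,-0.5,0,0,0],[0,0,-0.9,0,0,0],[0,0,-1.4,0,0,0],[0,0,-1.8,0,0,0],[0,0,-2.1,0,0,0],[0,0,-2.1,0,0,0],[0,0,-2.1,0,0,0]]])

```text
time: 4.22
position: [0.474, -0.2215, 0.2945]
tool_rot: [0.997, 0.082, -0.0, -0.0]
ft_force: [0.2, 0.1, -1.8]
grip_width: 0.0157
grip_force: 49.9
```

Run:
```python
from rig import *; from h import *
o=get_obs(); print(state(o))
c=camera("side"); np.savez("side1.npz",**c); im=c["pixels"]
t=camera("top"); np.savez("top1.npz",**t)
a=cv2.resize(im[185:305,130:310],None,fx=4,fy=4,interpolation=cv2.INTER_CUBIC); cv2.imwrite("pics/l1.png",a)
print(step(o,[.43,.111,.16],.009))
```

```text
t 4.22 grasp [ 0.4739 -0.2215  0.1305] yaw 0.1638 zaxis [-0.001  0.001 -1.   ] F [ 0.22  0.06 -1.81] M [0.01 0.03 0.02] w 0.0157 g 49.9
[ 2.690e-01 -8.382e+00 -7.330e-01 -1.000e-03  1.000e-03  1.550e-01]
```

View pics/l1.png

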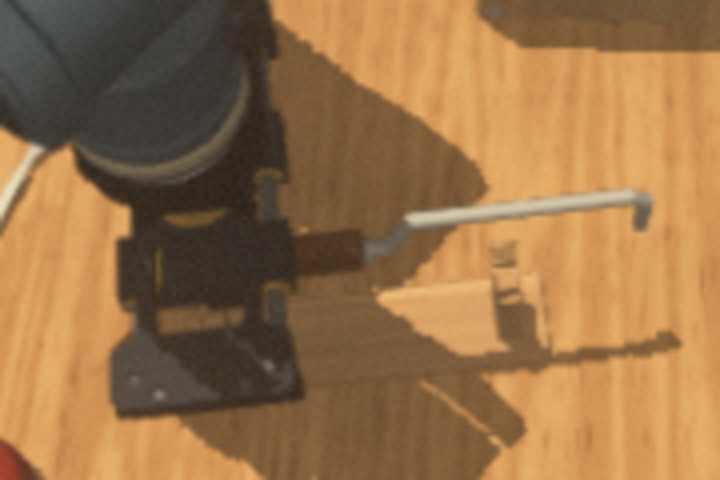

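The rod is held level between the fingers and its hook points forward at crop (640,205). The gripper's long side lies across the rod, so it stays clear of the safe front.

Run:
```python
from rig import *; from h import *
o=get_obs()
c=np.load("side1.npz")
for x,y in ((415,218),(520,208),(620,196)):
    u,v=(x+.5)/4-.5+130,(y+.5)/4-.5+185; p=[world(c,u,v+k,depth=c["range_z"][int(round(v))+k,int(round(u))]) for k in (-1,0,1)]
    print(np.round(p,4).tolist())
t=np.load("top1.npz"); rz=t["range_z"]
# top view: shaft pixels higher than .14
pts=[]
for v in range(135,200):
    for u in range(310,350):
        if rz[v,u]>0:
            p=world(t,u,v,depth=rz[v,u])
            if .135<p[2]<.2 and p[0]>.56: pts.append(p)
pts=np.array(pts); print(len(pts),pts.max(0),np.polyfit(pts[:,0],pts[:,1],1),np.polyfit(pts[:,0],pts[:,2],1))
t0=np.load("top0.npz"); print("lemon",world(t0,255,302,.03),"mug",world(t0,120,298,.08))
for g,y in (([.44,-.16,.13],-.1),([.39,-.08,.13],-.6)): print(step(o,g,y))
```

```text
[[0.5646, -0.2037, 0.1612], [0.5647, -0.2058, 0.1616], [0.5648, -0.2077, 0.1613]]
[[0.6132, -0.1967, 0.1604], [0.6132, -0.1992, 0.1616], [0.6133, -0.2007, 0.1604]]
[[0.6097, -0.4785, 0.8223], [0.6597, -0.1914, 0.1609], [0.6599, -0.1924, 0.1585]]
220 [ 0.67645689 -0.18462198  0.16452357] [ 0.16039453 -0.29596703] [-0.02730879  0.17541198]
lemon [ 0.32452836 -0.03199842  0.03      ] mug [0.33577398 0.27059867 0.08      ]
[-5.880e-01 -1.656e+00  4.000e-03 -1.000e-03  1.000e-03  2.640e-01]
[-1.495e+00 -3.833e+00  8.000e-03 -1.000e-03  2.000e-03  7.640e-01]
```

Call:
move_arm(commands=[[[-0.2,-0.4,0,0,0,0.06],[-0.4,-0.9,0,0,0,0.15],[-0.6,-1.5,0,0,0,0.27],[-0.8,-2.1,0,0,0,0.4],[-1.05,-2.7,0,0,0,0.53],[-1.3,-3.3,0,0,0,0.65],[-1.45,-3.7,0,0,0,0.74],[-1.495,-3.83,0,0,0,0.764],[-1.495,-3.83,0,0,0,0.764]]])

```text
time: 5.45
position: [0.3905, -0.0804, 0.2946]
tool_rot: [0.955, -0.295, 0.0, 0.0]
ft_force: [0.5, 0.4, -0.9]
grip_width: 0.0156
grip_force: 49.9
```

Run:
```python
from rig import *; from h import *
o=get_obs(); print(state(o),o["q"])
for g,y in (([.388,.03,.13],-.6),([.365,.111,.11],-.4),([.365,.111,.085],.005)): print(step(o,g,y))
```

```text
t 5.45 grasp [ 0.3906 -0.0804  0.1306] yaw -0.5989 zaxis [ 0. -0. -1.] F [ 0.51  0.37 -0.94] M [ 0.07  0.03 -0.01] w 0.0156 g 49.9 [-4.85155803e-01  4.45606032e-01  2.08955018e+00 -8.49952105e-05
  6.06193490e-01  1.68460432e+00]
[-1.608e+00 -2.244e+00  1.500e-02  0.000e+00 -0.000e+00  1.000e-03]
[-3.225 -3.593  0.515  0.    -0.    -0.199]
[-3.225 -3.593  1.14   0.    -0.    -0.604]
```

Call:
move_arm(commands=[[[-0.5,-0.7,0,0,0,0],[-1.1,-1.5,0,0,0,0],[-1.6,-2.24,0,0,0,0],[-2.2,-2.7,0.1,0,0,-0.03],[-2.8,-3.2,0.3,0,0,-0.1],[-3.1,-3.5,0.5,0,0,-0.2],[-3.225,-3.593,0.7,0,0,-0.3],[-3.225,-3.593,0.9,0,0,-0.42],[-3.225,-3.593,1.05,0,0,-0.54],[-3.225,-3.593,1.14,0,0,-0.604],[-3.225,-3.593,1.14,0,0,-0.604],[-3.225,-3.593,1.14,0,0,-0.604]]])

```text
time: 6.95
position: [0.3656, 0.111, 0.2492]
tool_rot: [1.0, 0.001, 0.0, 0.0]
ft_force: [0.4, 0.1, -1.6]
grip_width: 0.0159
grip_force: 49.9
```

Run:
```python
from rig import *; from h import *
o=get_obs(); print(state(o),o["q"])
c=camera("side"); np.savez("side2.npz",**c); im=c["pixels"]
t=camera("top"); np.savez("top2.npz",**t)
a=cv2.resize(im[60:220,130:330],None,fx=3,fy=3,interpolation=cv2.INTER_CUBIC); cv2.imwrite("pics/l2.png",a)
rz=t["range_z"]; pts=[]
for v in range(180,230):
    for u in range(150,240):
        if rz[v,u]>0:
            p=world(t,u,v,depth=rz[v,u])
            if .09<p[2]<.13 and .47<p[0]<.59 and abs(p[1]-.11)<.02: pts.append(p)
pts=np.array(pts); print(len(pts),pts.min(0),pts.max(0),np.polyfit(pts[:,0],pts[:,1],1),np.polyfit(pts[:,0],pts[:,2],1))
for x in np.arange(.48,.58,.01):
    q=pts[abs(pts[:,0]-x)<.005]; print(round(x,3),len(q),q.mean(0) if len(q) else "")
```

```text
t 6.95 grasp [0.3658 0.111  0.0852] yaw 0.0028 zaxis [ 0.001 -0.    -1.   ] F [ 0.42  0.05 -1.58] M [0.02 0.1  0.  ] w 0.0159 g 49.9 [-9.59907287e-05  5.48017159e-01  2.16458852e+00 -2.38848400e-05
  4.28062266e-01  1.56795002e+00]
134 [0.49380246 0.10627703 0.09220115] [0.56965592 0.11500633 0.11977344] [-0.02604599  0.124069  ] [-0.0527908   0.14181322]
0.48 0 
0.49 4 [0.49383319 0.111073   0.11300534]
0.5 20 [0.50030893 0.11091883 0.114557  ]
0.51 16 [0.50998118 0.11105259 0.11455946]
0.52 17 [0.51928719 0.11064921 0.11431309]
0.53 15 [0.53040063 0.1099928  0.11631499]
0.54 13 [0.54037042 0.11007377 0.11462902]
0.55 20 [0.54984896 0.10956633 0.1140288 ]
0.56 18 [0.56010698 0.10968683 0.11274208]
0.57 11 [0.56730204 0.10926212 0.10694054]
```

View pics/l2.png

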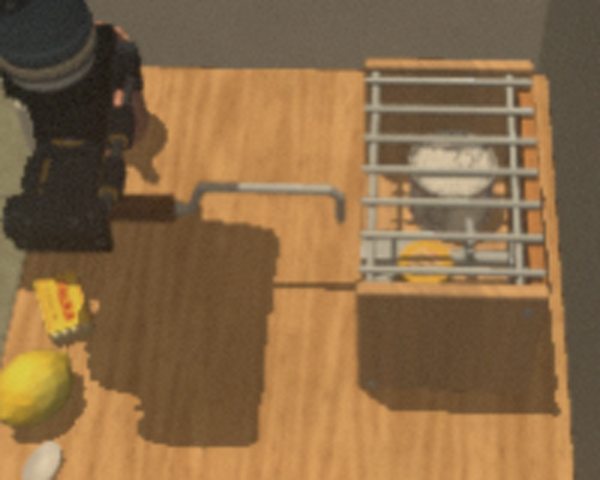

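Call:
move_arm(commands=[[[0.3,0,0,0,0,0],[0.7,0,0,0,0,0],[1.1,0,0,0,0,0],[1.5,-0.02,0,0,0,0],[1.9,-0.02,0,0,0,0],[2.3,-0.04,0,0,0,0],[2.65,-0.04,0,0,0,0],[2.95,-0.04,0,0,0,0],[3.12,-0.04,0,0,0,0],[3.175,-0.04,0,0,0,0],[3.175,-0.04,0,0,0,0],[3.175,-0.04,0,0,0,0]]])

```text
time: 8.55
position: [0.4914, 0.1133, 0.2491]
tool_rot: [1.0, 0.002, -0.001, -0.0]
ft_force: [-0.2, 0.6, -2.2]
grip_width: 0.0154
grip_force: 49.9
```

Run:
```python
from rig import *; from h import *
o=get_obs(); print(state(o))
t=camera("top"); np.savez("top3.npz",**t); im=t["pixels"]
a=cv2.resize(im[112:212,145:245],None,fx=6,fy=6,interpolation=cv2.INTER_CUBIC); cv2.imwrite("pics/l3.png",a)
```

```text
t 8.55 grasp [0.4912 0.1133 0.0851] yaw 0.0039 zaxis [-0.001 -0.    -1.   ] F [-0.22  0.56 -2.21] M [0.01 0.05 0.04] w 0.0154 g 49.9
```

View pics/l3.png

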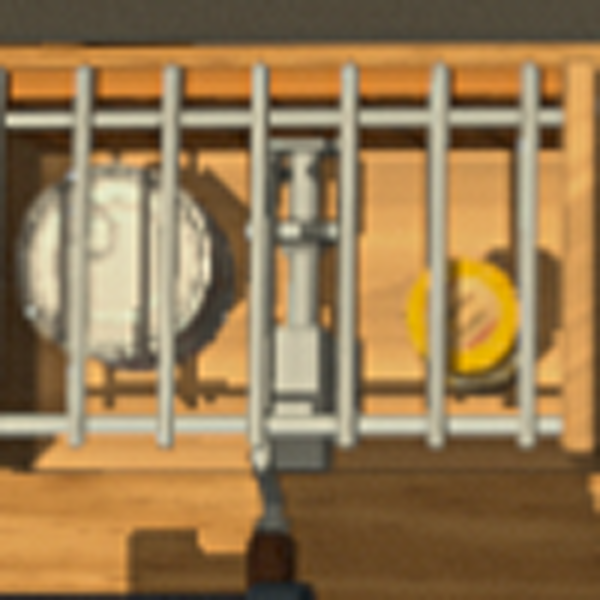

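Run:
```python
from h import *
t=np.load("top3.npz"); rz=t["range_z"]
for v in range(184,206,2):
    for u in range(184,196):
        p=world(t,u,v,depth=rz[v,u])
        if .03<p[2]<.16: print(v,u,np.round(p,4), end=" | ")
    print()
for P in ([.59,.111,.115],[.57,.111,.115],[.689,.111,.115]): print(P,pix(t,P))
```

```text
184 186 [0.5888 0.1133 0.1419] | 184 187 [0.5889 0.1114 0.1408] | 184 188 [0.5891 0.1096 0.1385] | 184 189 [0.5909 0.1112 0.1148] | 184 190 [0.5909 0.109  0.1154] | 184 191 [0.5968 0.1191 0.0352] | 184 192 [0.5968 0.1167 0.036 ] | 184 193 [0.597  0.1148 0.0328] | 184 194 [0.597  0.1123 0.0334] | 184 195 [0.5968 0.1096 0.0362] | 
186 187 [0.5848 0.1115 0.1399] | 186 188 [0.5866 0.1135 0.114 ] | 186 189 [0.5868 0.1116 0.1118] | 186 190 [0.5867 0.1094 0.1122] | 186 191 [0.5923 0.1194 0.0329] | 186 192 [0.5921 0.1165 0.0365] | 186 193 [0.5923 0.1147 0.033 ] | 186 194 [0.5921 0.1119 0.0358] | 186 195 [0.5922 0.1096 0.0353] | 
188 187 [0.5821 0.1152 0.1164] | 188 188 [0.5821 0.1131 0.116 ] | 188 189 [0.5821 0.1107 0.1171] | 188 190 [0.5824 0.1093 0.1124] | 188 191 [0.5875 0.119  0.0349] | 188 192 [0.5878 0.1173 0.0305] | 188 193 [0.5874 0.1141 0.0365] | 188 194 [0.5875 0.1119 0.0353] | 188 195 [0.5876 0.1098 0.0336] | 
190 187 [0.5781 0.116  0.1107] | 190 188 [0.5781 0.1137 0.1115] | 190 189 [0.5779 0.1111 0.114 ] | 190 190 [0.5783 0.1098 0.1083] | 
192 188 [0.5741 0.1146 0.1052] | 192 189
[... 635 characters left out ...]
.5527 0.1206 0.0937] | 202 187 [0.5527 0.1183 0.0939] | 202 188 [0.5527 0.1162 0.0929] | 202 189 [0.5527 0.1138 0.094 ] | 202 190 [0.5528 0.1117 0.0935] | 202 191 [0.5528 0.1095 0.0936] | 202 192 [0.5528 0.1072 0.0938] | 202 193 [0.5529 0.1054 0.091 ] | 202 194 [0.5535 0.1055 0.0754] | 
204 186 [0.5483 0.1206 0.093 ] | 204 187 [0.5483 0.1185 0.0921] | 204 188 [0.5483 0.1162 0.0927] | 204 189 [0.5483 0.1138 0.0936] | 204 190 [0.5483 0.1115 0.0944] | 204 191 [0.5484 0.1094 0.0933] | 204 192 [0.5483 0.1069 0.0955] | 204 193 [0.5485 0.1056 0.0894] | 
[0.59, 0.111, 0.115] [189.08985593 184.40027128]
[0.57, 0.111, 0.115] [188.92693244 193.64319778]
[0.689, 0.111, 0.115] [190.02233741 139.09181016]
```

The shaft runs under the wire at crop (262,460), at about y = 0.111, which lines it up with the lug at crop (300,232). Lowering the hook now.

Call:
move_arm(commands=[[[0,0,0.1,0,0,0],[0,0,0.25,0,0,0],[0,0,0.4,0,0,0],[0,0,0.55,0,0,0],[0,0,0.7,0,0,0],[0,0,0.8,0,0,0],[0,0,0.85,0,0,0],[0,0,0.85,0,0,0],[0,0,0.85,0,0,0]]])

```text
time: 9.72
position: [0.492, 0.1133, 0.2153]
tool_rot: [1.0, 0.002, 0.0, -0.0]
ft_force: [-0.1, -0.7, -1.4]
grip_width: 0.0154
grip_force: 49.9
```

Run:
```python
from rig import *; from h import *
o=get_obs(); print(state(o))
```

```text
t 9.72 grasp [0.4921 0.1133 0.0513] yaw 0.0038 zaxis [ 0.  0. -1.] F [-0.12 -0.65 -1.37] M [ 0.01  0.06 -0.05] w 0.0154 g 49.9
```

Call:
move_arm(commands=[[[-0.03,0,0,0,0,0],[-0.06,0,0,0,0,0],[-0.09,0,0,0,0,0],[-0.12,0,0,0,0,0],[-0.15,0,0,0,0,0],[-0.175,0,0,0,0,0],[-0.2,0,0,0,0,0],[-0.225,0,0,0,0,0],[-0.25,0,0,0,0,0],[-0.275,0,0,0,0,0],[-0.3,0,0,0,0,0],[-0.3,0,0,0,0,0]]])

```text
time: 11.22
position: [0.4804, 0.1132, 0.2153]
tool_rot: [1.0, 0.002, 0.001, -0.0]
ft_force: [1.3, 0.2, -2.6]
grip_width: 0.0155
grip_force: 49.9
```

Call:
move_arm(commands=[[[-0.02,0,0,0,0,0],[-0.04,0,0,0,0,0],[-0.06,0,0,0,0,0],[-0.08,0,0,0,0,0]]])

```text
time: 11.72
position: [0.4787, 0.1131, 0.2156]
tool_rot: [1.0, 0.002, 0.003, -0.0]
ft_force: [6.2, 0.6, -3.4]
grip_width: 0.0155
grip_force: 49.9
```

Call:
move_arm(commands=[[[-0.02,0,0,0,0,0],[-0.04,0,0,0,0,0],[-0.06,0,0,0,0,0],[-0.08,0,0,0,0,0],[-0.1,0,0,0,0,0],[-0.1,0,0,0,0,0],[-0.1,0,0,0,0,0]]])

```text
time: 12.6
position: [0.4746, 0.1131, 0.2155]
tool_rot: [1.0, 0.002, 0.003, -0.0]
ft_force: [5.7, 0.2, -3.8]
grip_width: 0.0156
grip_force: 49.9
```

Run:
```python
from rig import *; from h import *
o=get_obs(); print(state(o)); print(.4921-.012-.0032-.004)
```

```text
t 12.60 grasp [0.4755 0.1131 0.0515] yaw 0.0036 zaxis [ 0.006  0.    -1.   ] F [ 5.69  0.21 -3.77] M [ 0.05 -0.63  0.01] w 0.0156 g 49.9
0.4729
```

Call:
move_arm(commands=[[[-0.02,0,0,0,0,0],[-0.04,0,0,0,0,0],[-0.06,0,0,0,0,0],[-0.075,0,0,0,0,0],[-0.075,0,0,0,0,0]]])

```text
time: 13.22
position: [0.4716, 0.1131, 0.2155]
tool_rot: [1.0, 0.002, 0.003, -0.0]
ft_force: [6.7, 1.2, -3.0]
grip_width: 0.0157
grip_force: 49.9
```

Call:
move_arm(commands=[[[-0.02,0,0,0,0,0],[-0.04,0,0,0,0,0],[-0.06,0,0,0,0,0],[-0.075,0,0,0,0,0],[-0.075,0,0,0,0,0]]])

```text
time: 13.85
position: [0.4696, 0.113, 0.2157]
tool_rot: [1.0, 0.002, 0.004, -0.0]
ft_force: [8.0, 0.3, -4.4]
grip_width: 0.0156
grip_force: 49.9
```

Call:
move_arm(commands=[[[-0.02,0,0,0,0,0],[-0.04,0,0,0,0,0],[-0.04,0,0,0,0,0],[-0.04,0,0,0,0,0]]])

```text
time: 14.35
position: [0.4689, 0.113, 0.2159]
tool_rot: [1.0, 0.002, 0.006, -0.0]
ft_force: [9.6, 0.4, -4.6]
grip_width: 0.0157
grip_force: 50.0
```

Call:
move_arm(commands=[[[-0.01,0,0.01,0,-0.003,0],[-0.02,0,0.02,0,-0.006,0],[-0.02,0,0.03,0,-0.009,0],[-0.02,0,0.03,0,-0.01,0],[-0.02,0,0.03,0,-0.01,0]]])

```text
time: 14.98
position: [0.4695, 0.1129, 0.2152]
tool_rot: [1.0, 0.002, 0.003, -0.0]
ft_force: [11.3, -0.4, -2.9]
grip_width: 0.0156
grip_force: 50.0
```

Call:
move_arm(commands=[[[-0.02,0,0,0,-0.003,0],[-0.04,0,0.01,0,-0.006,0],[-0.06,0,0.01,0,-0.009,0],[-0.06,0,0.01,0,-0.01,0],[-0.06,0,0.01,0,-0.01,0]]])

```text
time: 15.6
position: [0.4694, 0.1128, 0.2153]
tool_rot: [1.0, 0.002, 0.002, -0.0]
ft_force: [15.1, -0.0, -3.2]
grip_width: 0.0158
grip_force: 50.0
```

Call:
move_arm(commands=[[[-0.015,0,0,0,-0.002,0],[-0.03,0,0,0,-0.004,0],[-0.03,0,0,0,-0.004,0],[-0.03,0,0,0,-0.004,0],[-0.03,0,0,0,-0.004,0],[-0.03,0,0,0,-0.004,0],[-0.03,0,0,0,-0.004,0],[-0.03,0,0,0,-0.004,0],[-0.03,0,0,0,-0.004,0]]])

```text
time: 16.73
position: [0.4693, 0.1128, 0.2156]
tool_rot: [1.0, 0.002, 0.002, -0.0]
ft_force: [15.8, 1.0, -2.9]
grip_width: 0.0155
grip_force: 50.0
```

Run:
```python
from rig import *; from h import *
o=get_obs(); print(state(o))
for k in range(3): camera("side"); print(get_obs()["ft_force"])
```

```text
t 16.73 grasp [0.47   0.1128 0.0516] yaw 0.0032 zaxis [ 0.004  0.    -1.   ] F [15.83  0.96 -2.9 ] M [ 0.05 -2.59  0.04] w 0.0155 g 50.0
[17.03221175 -0.11933919 -3.65938594]
[16.42175468  0.23476189 -3.43728274]
[16.34724153  0.16078583 -2.28395208]
```

Call:
move_arm(commands=[[[0.04,0,0,0,0.004,0],[0.1,0,-0.01,0,0.01,0],[0.16,0,-0.02,0,0.016,0],[0.24,0,-0.03,0,0.024,0],[0.34,0,-0.04,0,0.024,0],[0.44,0,-0.04,0,0.024,0],[0.52,0,-0.04,0,0.024,0],[0.55,0,-0.04,0,0.024,0],[0.55,0,-0.04,0,0.024,0],[0.55,0,-0.04,0,0.024,0]]])

```text
time: 18.12
position: [0.4826, 0.1132, 0.2146]
tool_rot: [1.0, 0.002, -0.0, -0.0]
ft_force: [-0.7, -0.4, -2.6]
grip_width: 0.0156
grip_force: 50.0
```

Run:
```python
from rig import *; from h import *
o=get_obs(); print(state(o))
```

```text
t 18.12 grasp [0.4825 0.1132 0.0506] yaw 0.0038 zaxis [-0.001  0.    -1.   ] F [-0.71 -0.35 -2.56] M [ 0.02  0.04 -0.02] w 0.0156 g 50.0
```

Call:
move_arm(commands=[[[0,0,-0.1,0,0,0],[0,0,-0.25,0,0,0],[0,0,-0.4,0,0,0],[0,0,-0.55,0,0,0],[0,0,-0.7,0,0,0],[0,0,-0.8,0,0,0],[0,0,-0.84,0,0,0],[0,0,-0.84,0,0,0],[0,0,-0.84,0,0,0]]])

```text
time: 19.25
position: [0.4827, 0.1132, 0.2481]
tool_rot: [1.0, 0.002, -0.0, -0.0]
ft_force: [0.2, -0.2, -1.7]
grip_width: 0.0156
grip_force: 50.0
```

Run:
```python
from rig import *; from h import *
o=get_obs(); print(state(o))
c=camera("side"); t=camera("top"); np.savez("top4.npz",**t); np.savez("side4.npz",**c)
a=cv2.resize(c["pixels"][70:170,190:330],None,fx=4,fy=4,interpolation=cv2.INTER_CUBIC); cv2.imwrite("pics/l4s.png",a)
b=cv2.resize(t["pixels"][112:212,165:225],None,fx=4,fy=4,interpolation=cv2.INTER_CUBIC)
cv2.imwrite("pics/l4.png",np.hstack([a,b]))
```

```text
t 19.25 grasp [0.4826 0.1132 0.0841] yaw 0.0037 zaxis [-0.  0. -1.] F [ 0.21 -0.23 -1.7 ] M [ 0.08  0.08 -0.06] w 0.0156 g 50.0
```

View pics/l4.png

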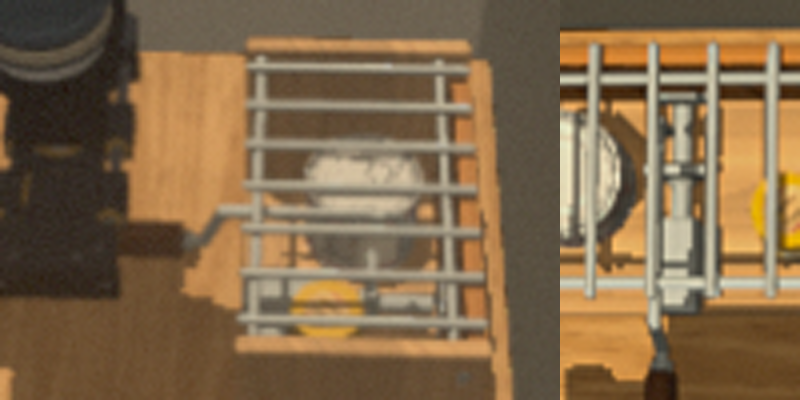

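The lug has moved back from row ~149 to ~153 of the top view, about 10 mm. The rod is free and level above it under the wires, so I'm retreating.

Call:
move_arm(commands=[[[-0.2,0,0,0,0,0],[-0.5,0,0,0,0,0],[-0.9,0,0,0,0,0],[-1.3,0,0,0,0,0],[-1.7,0,0,0,0,0],[-2.1,0.02,0,0,0,0],[-2.5,0.04,0,0,0,0],[-2.8,0.05,0,0,0,0],[-2.925,0.05,0,0,0,0],[-2.925,0.05,0,0,0,0],[-2.925,0.05,0,0,0,0]]])

```text
time: 20.72
position: [0.3666, 0.1108, 0.2483]
tool_rot: [1.0, 0.002, 0.001, -0.0]
ft_force: [-0.7, 0.4, -1.2]
grip_width: 0.0155
grip_force: 50.0
```

Run:
```python
from rig import *; from h import *
o=get_obs(); print(state(o))
t=camera("top"); np.savez("top5.npz",**t); c=camera("side"); np.savez("side5.npz",**c)
rz=t["range_z"]; pts=[]
for v in range(180,230):
    for u in range(150,240):
        if rz[v,u]>0:
            p=world(t,u,v,depth=rz[v,u])
            if .105<p[2]<.13 and .47<p[0]<.59 and abs(p[1]-.11)<.02: pts.append(p)
pts=np.array(pts); print(len(pts),pts.min(0),pts.max(0),np.polyfit(pts[:,0],pts[:,1],1),np.polyfit(pts[:,0],pts[:,2],1))
for x in np.arange(.5,.58,.01):
    q=pts[abs(pts[:,0]-x)<.005]; print(round(x,3),len(q),q.mean(0) if len(q) else "")
# lug
for v in range(146,162):
    p=world(t,195,v,depth=rz[v,195]); print(v,np.round(p,4))
for g,y in (([.385,.04,.11],-.6),([.39,-.08,.13],-.6),([.4744,-.2218,.13],.164)): print(step(o,g,y))
```

```text
t 20.73 grasp [0.3668 0.1108 0.0843] yaw 0.0037 zaxis [ 0.002  0.    -1.   ] F [-0.74  0.35 -1.21] M [ 0.05 -0.01 -0.02] w 0.0155 g 50.0
127 [0.49374937 0.10626953 0.10504531] [0.56978936 0.11488851 0.11847457] [-0.02195457  0.12206229] [-0.03155029  0.12982051]
0.5 19 [0.50017565 0.11129338 0.11326093]
0.51 16 [0.50997611 0.11120274 0.11360178]
0.52 15 [0.51967042 0.11016358 0.11420617]
0.53 15 [0.53043416 0.11030778 0.11429694]
0.54 14 [0.54048055 0.11009175 0.11270695]
0.55 20 [0.54987689 0.10969621 0.11320218]
0.56 16 [0.55962354 0.10993989 0.11267059]
0.57 8 [0.56715767 0.11021573 0.10819057]
146 [0.6874 0.1126 0.0271]
147 [0.6846 0.1122 0.0299]
148 [0.6823 0.1122 0.0295]
149 [0.6809 0.1131 0.0232]
150 [0.6776 0.1121 0.0294]
151 [0.675  0.1119 0.0305]
152 [0.6728 0.112  0.0294]
153 [0.667  0.1084 0.0536]
154 [0.6639 0.1075 0.0598]
155 [0.6625 0.1085 0.0526]
156 [0.6624 0.1108 0.0366]
157 [0.6606 0.1114 0.0318]
158 [0.6586 0.1117 0.0295]
159 [0.656  0.1115 0.0307]
160 [0.6536 0.1113 0.0316]
161 [0.6516 0.1117 0.0287]
[ 0.455  1.771 -0.642 -0.    -0.002  0.604]
[ 5.700e-01  4.771e+00 -1.141e+00 -0.000e+00 -2.000e-03  6.040e-01]
[ 2.667e+00  8.324e+00 -1.138e+00  0.000e+00 -2.000e-03 -1.600e-01]
```

Call:
move_arm(commands=[[[0,0,-0.1,0,0,0.08],[0,0.05,-0.25,0,0,0.2],[0,0.15,-0.45,0,0,0.33],[0.05,0.4,-0.65,0,0,0.45],[0.15,0.9,-0.85,0,0,0.54],[0.3,1.5,-1.05,0,0,0.59],[0.45,2.2,-1.14,0,0,0.604],[0.5,2.9,-1.14,0,0,0.604],[0.54,3.6,-1.14,0,0,0.604],[0.57,4.3,-1.14,0,0,0.604],[0.57,4.77,-1.14,0,0,0.604],[0.57,4.77,-1.14,0,0,0.604]]])

```text
time: 22.32
position: [0.3898, -0.0811, 0.2939]
tool_rot: [0.955, -0.297, 0.001, 0.0]
ft_force: [-0.1, 0.5, -2.4]
grip_width: 0.0151
grip_force: 50.0
```

Run:
```python
from rig import *; from h import *
o=get_obs(); print(state(o))
print(step(o,[.4744,-.2218,.13],.164))
```

```text
t 22.32 grasp [ 0.39   -0.0812  0.1299] yaw -0.6029 zaxis [ 0.001 -0.001 -1.   ] F [-0.1   0.52 -2.37] M [0.08 0.03 0.01] w 0.0151 g 50.0
[ 3.736e+00  1.697e+00  1.000e-03  0.000e+00 -1.000e-03 -7.670e-01]
```

Call:
move_arm(commands=[[[0.3,0.15,0,0,0,-0.06],[0.8,0.35,0,0,0,-0.15],[1.4,0.6,0,0,0,-0.27],[2.0,0.9,0,0,0,-0.4],[2.6,1.2,0,0,0,-0.53],[3.2,1.45,0,0,0,-0.65],[3.6,1.65,0,0,0,-0.74],[3.736,1.697,0,0,0,-0.767],[3.736,1.697,0,0,0,-0.767],[3.736,1.697,0,0,0,-0.767],[3.736,1.697,0,0,0,-0.767]]])

```text
time: 23.7
position: [0.4739, -0.2196, 0.2938]
tool_rot: [0.997, 0.083, -0.0, -0.0]
ft_force: [-0.3, 0.1, -2.4]
grip_width: 0.0156
grip_force: 50.0
```

Run:
```python
from rig import *; from h import *
o=get_obs(); print(state(o)); print(step(o,[.4744,-.2218,.0468],.164))
t=camera("top")
for n,T in (("before",np.load("top1.npz")),("now",t)):
    rz=T["range_z"]; pts=[]
    for v in range(135,200):
        for u in range(310,350):
            if rz[v,u]>0:
                p=world(T,u,v,depth=rz[v,u])
                if .135<p[2]<.2 and p[0]>.56: pts.append(p)
    pts=np.array(pts); print(n,len(pts),pts.max(0),np.polyval(np.polyfit(pts[:,0]-.62,pts[:,1],1),[-.05,.05]),np.polyval(np.polyfit(pts[:,0]-.62,pts[:,2],1),[-.05,.05]))
```

```text
t 23.70 grasp [ 0.4738 -0.2195  0.1298] yaw 0.1670 zaxis [-0.001  0.001 -1.   ] F [-0.28  0.12 -2.38] M [0.01 0.07 0.04] w 0.0156 g 50.0
[ 4.000e-03  5.800e-02  2.076e+00 -1.000e-03  1.000e-03  3.000e-03]
before 220 [ 0.67645689 -0.18462198  0.16452357] [-0.20454215 -0.1885027 ] [0.15984597 0.15711509]
now 220 [ 0.67714312 -0.1818608   0.16427569] [-0.20232912 -0.18575656] [0.15939622 0.1563239 ]
```

Call:
move_arm(commands=[[[0,0.058,0.1,0,0,0.004],[0.005,0.058,0.4,0,0,0.004],[0.01,0.058,0.8,0,0,0.004],[0.01,0.058,1.15,0,0,0.004],[0.01,0.058,1.4,0,0,0.004],[0.01,0.058,1.6,0,0,0.004],[0.01,0.058,1.8,0,0,0.004],[0.01,0.058,1.93,0,0,0.004],[0.01,0.058,2.0,0,0,0.004],[0.01,0.058,2.0,0,0,0.004],[0.01,0.058,2.0,0,0,0.004]]])

```text
time: 25.12
position: [0.4752, -0.2226, 0.2142]
tool_rot: [0.997, 0.081, 0.0, 0.0]
ft_force: [0.5, -0.1, -1.2]
grip_width: 0.0155
grip_force: 50.0
```

Run:
```python
from rig import *; from h import *
o=get_obs(); print(state(o)); print(step(o,[.4744,-.2218,.0466],.164))
```

```text
t 25.12 grasp [ 0.4753 -0.2227  0.0502] yaw 0.1628 zaxis [ 0.001 -0.    -1.   ] F [ 0.49 -0.11 -1.22] M [-0.04  0.08 -0.01] w 0.0155 g 50.0
[-0.016 -0.024  0.089  0.001 -0.    -0.001]
```

Call:
move_arm(commands=[[[0,-0.02,0.03,0,0,0],[-0.01,-0.02,0.06,0,0,0],[-0.01,-0.02,0.09,0,0,0],[-0.01,-0.02,0.09,0,0,0],[-0.01,-0.02,0.09,0,0,0]]])

```text
time: 25.75
position: [0.4745, -0.2218, 0.2108]
tool_rot: [0.997, 0.081, 0.0, 0.0]
ft_force: [-2.4, 0.9, 5.6]
grip_width: 0.0154
grip_force: 50.0
```

Run:
```python
from rig import *; from h import *
o=get_obs(); print(state(o)); print(step(o,[.4744,-.2218,.0466],.164))
```

```text
t 25.75 grasp [ 0.4746 -0.2218  0.0468] yaw 0.1628 zaxis [ 0. -0. -1.] F [-2.4   0.88  5.65] M [0.1 0.2 0. ] w 0.0154 g 50.0
[-0.003 -0.001  0.005  0.    -0.    -0.001]
```

Call:
move_arm(commands=[[[0,0,0,0,0,0],[0,0,0,0,0,0],[0,0,0,0,0,0],[0,0,0,0,0,0],[0,0,0,0,0,0],[0,0,0,0,0,0]]], claw=-0.4)

```text
time: 26.5
position: [0.4745, -0.2218, 0.2102]
tool_rot: [0.997, 0.081, -0.0, -0.0]
ft_force: [0.1, 0.3, 0.7]
grip_width: 0.0596
grip_force: 0.0
```

Call:
move_arm(commands=[[[0,0,-0.3,0,0,0],[0,0,-0.8,0,0,0],[0,0,-1.5,0,0,0],[0,0,-2.4,0,0,0],[-0.8,0,-3.4,0,0,0],[-1.8,0,-4.4,0,0,0],[-2.2,0,-5,0,0,0],[-2.2,0,-5,0,0,0],[-2.2,0,-5,0,0,0]]])

```text
time: 27.62
position: [0.3878, -0.2359, 0.4101]
tool_rot: [0.997, 0.081, 0.0, -0.0]
ft_force: [1.8, 1.0, -0.4]
grip_width: 0.0608
grip_force: 0.0
```

Run:
```python
from rig import *; from h import *
o=get_obs(); print(state(o))
t=camera("top"); c=camera("side")
a=cv2.resize(t["pixels"][140:265,300:370],None,fx=4.8,fy=4.8,interpolation=cv2.INTER_CUBIC)
b=cv2.resize(c["pixels"][215:295,165:300],None,fx=3.4,fy=3.4,interpolation=cv2.INTER_CUBIC)
out=np.zeros((600,a.shape[1]+b.shape[1],3),np.uint8); out[:a.shape[0],:a.shape[1]]=a; out[:b.shape[0],a.shape[1]:]=b
cv2.imwrite("pics/end.png",out)
for n,T in (("before",np.load("top0.npz")),("now",t)):
    rz=T["range_z"]; pts=[]
    for v in range(140,200):
        for u in range(310,350):
            if rz[v,u]>0:
                p=world(T,u,v,depth=rz[v,u])
                if .066<p[2]<.09 and p[0]>.56: pts.append(p)
    pts=np.array(pts); print(n,len(pts),pts.max(0),np.polyval(np.polyfit(pts[:,0]-.62,pts[:,1],1),[-.05,.05]),np.polyval(np.polyfit(pts[:,0]-.62,pts[:,2],1),[-.05,.05]))
```

```text
t 27.62 grasp [ 0.3879 -0.2359  0.2461] yaw 0.1627 zaxis [ 0.  0. -1.] F [ 1.84  1.02 -0.41] M [-0.01  0.02 -0.04] w 0.0608 g 0.0
before 248 [ 0.67613509 -0.18419899  0.08615051] [-0.20662123 -0.19067813] [0.07754515 0.07537073]
now 246 [ 0.67642723 -0.18426816  0.08650728] [-0.20557648 -0.189816  ] [0.07741718 0.07495576]
```

View pics/end.png

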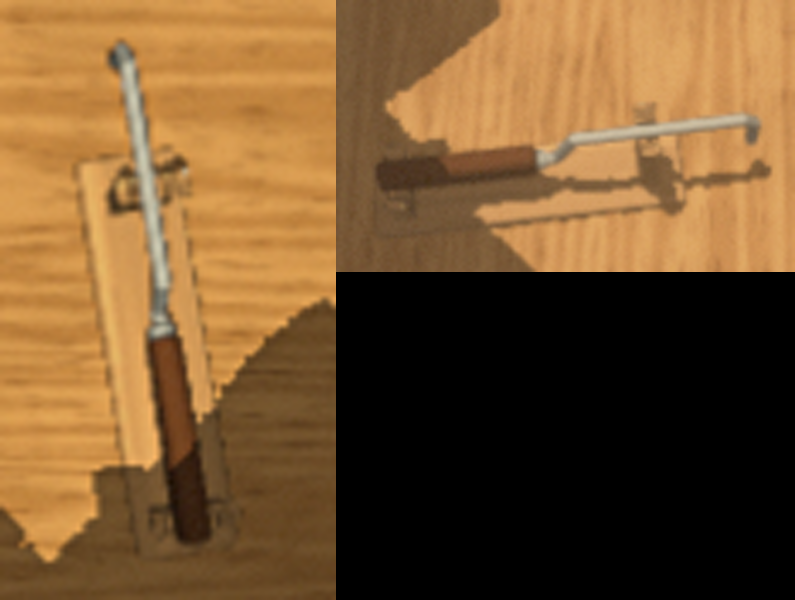

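The rod lies in both saddles, from its handle at (190,520) to its hook at (120,50), within about 1 mm of where it started. The gripper is clear, so I'm handing in.

```bash
python3 -c "
from rig import *
print(hand_in())"
```

```text
the job is handed in; nothing more can be done
None
```

The bolt is drawn back onto its buffer (felt about 10 mm along) and was held there at about 16–17 N for over half a second; the rod is back in its rest within about 1 mm, and the job is handed in (no verdict shown).

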